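Stack and bolt the jar tray in its dock

ROBOT

A 6-joint arm with a two-finger parallel gripper is mounted at the origin on a cart in front of the work surface, level with it; the furniture and walls round the work are solid. World frame = base frame: x ahead of the robot, y to its left, z up, the work surface at z = 0. Lengths are in m, angles in rad, forces in N, time in s.
With the tool pointing down it reaches from about 0.3 to 0.875 m from the base axis. Payload 6.4 kg.
Tool frame: the origin (TCP) lies between the finger pads; the fingertips stand 8 mm ahead of it and the grasp point (between the pads) lies 11 mm behind it (ctrl.finger_overhang is the distance from the TCP to the fingertips, in m); z points along the fingers, y is the line along which they close (so a half turn about z gives the same grasp; the last joint's range is limited). The gripper opens to 85 mm and grips with 20 to 120 N. Pads are 22 mm wide; open, the fingers measure 114 mm over their backs; the gripper's body (76 mm by 85 mm) begins 54 mm behind the grasp point. The pads swing forward as they close: fully open they stand 13 mm farther back than shut.
Start: joints at [-1.405, 0.181, 1.607, -0, 1.354, -0.206], TCP at [0.209, -0.536, 0.199] pointing down, gripper open.
Joint ranges: [-2.99, 2.99], [-0.89, 2.07], [0.3, 2.58], [-1.14, 4.28], [0, 2.63], [-3.12, 3.12]. Speed limits (rad/s): [2.57, 2.57, 3.01, 3.14, 3.14, 3.14].

INTERFACE

Orientations are given as a unit quaternion [w, x, y, z].
In Python, from bench import ctrl, camera gives the robot as it stands.
- The arm moves only by the shell command python3 -m pendant 'ROWS' [OPENING]. ROWS is JSON, a list of rows, each a list of 6 numbers: the shift along the world's x, y, z normalised to -1 to 1, where 1 is 200 mm, then the turn, a rotation vector about the world's x, y, z normalised to -1 to 1, where 1 is pi/2 rad. In form: [[dx, dy, dz, rx, ry, rz], ...]. A call has exactly 10 rows; each row shifts and turns the commanded pose from where the row before left it; what a row does not reach is not made up. A row lasts 1/8 s, in which the tool goes at most 62.5 mm and 10.7 degrees, less where a joint would pass 70% of its speed; a pose out of reach is approached as far as the arm can. A call with a number of a shift or a turn outside -1 to 1 is refused whole. A call with a gripper value outside its range is refused whole. OPENING is the opening, from -1 (shut) to 1 (fully open), set as the call begins (- or left out, the last holds). The fingers move at their own pace and stop on an object; the grip force is fixed at half the most. Time passes only in rows, so rows that do not move let the fingers close, or fill a call up. It gives the time, the measured TCP pose, the force, the opening and the grip force at its end, in the units of the state.
- ctrl.get_obs(): the state, without advancing time (a new reading comes with each control period).
- camera(name): name is "scene" or "top"; returns a dict with "color" (480x640x3 uint8, blue, green, red), "fx", "fy", "cx", "cy" (pixels), "xyz" and "rotation" of the camera in the world. Camera axes: x right, y down, z forward; pixel columns grow to the right and rows downward; lengths in m; the calibration is good to about 2 mm. A picture is of the moment at which its call begins. There is no depth.
- ctrl.hand_in(): hands the job in; it is judged then, once.
The state is a dict: "time_s": time; "q": joint angles; "dq": joint speeds; "joint_efforts": joint torques, N m; "eef_pos": TCP position; "eef_rot": TCP orientation; "wrist_force": force on the tool from outside, world axes, zero at the start; "torque": the same for the moment, N m; "opening": opening from 0.0 (shut) to 1.0 (fully open); "grasp_force": force on a finger pad.
Only numpy, scipy, OpenCV 4.12 (cv2) and the standard library are available. Lean on these libraries where they do the work, as an engineer would, in place of code of your own. Each camera call takes 0.05 s, during which the arm holds its last target. There are 200 camera calls.

TASK

Pick up the loose jar tray by its grip bar and set it gently on the tray that sits in the bench dock, feeling about lightly until all four corner lugs drop into the sockets and it sits flush; the lower tray has sideways play in its dock, so do not force it. Then slide the dock's bolt fully over the rim to lock the stack and let go. Keep the paint jars standing in the tray and leave the other things alone.

Things in the scene. Friction and masses are not known exactly. Their poses are not given: they have to be found in the camera images.
- upper_tray: the loose grey plastic jar tray, 170 x 112 mm, 0.3 to 0.55 kg, with two paint jars in it. Origin: centre of the outline, level with the feet of its lugs; x along the long side, z up. Floor underside at z 9 mm, inner floor at z 13, walls 4 mm thick, rim at z 45. Half a turn makes no difference to the fit. It cracks if pressed on the dock or lower tray with more than 25 N
- grip_bar (a point): centre of the upper tray's fixed grip bar, 74 mm above the tray's origin; the bar is 86 mm long along the tray's x, 14 mm thick in y, 24 mm high, on two posts at x = +-36 mm; axes as the tray's
- lug (a point): foot centre of one of the upper tray's four round corner lugs (all at x = +-66, y = +-38 mm from its origin): 14 mm across, 9 mm long, the foot tapering to 13 mm over its last 3 mm
- dock: metal dock fixed to the bench, plate 264 x 142 x 8 mm with a fence (top at z 20) round the grey lower tray, 170 x 112 mm, 45 mm high. Origin: on the bench, under the middle of the lower tray's play; x along the trays' long side toward the bolt tower, z up. With all lugs home the upper tray's origin is at z 44 mm in this frame; with its lugs standing on the lower tray's top, at z 53
- play_centre (a point): point fixed to the dock, 53 mm above its origin, level with the lower tray's flat top. That tray is always parallel to the dock, but its centre lies anywhere within +-8 mm of this point in dock x and in y; where is not reported. Friction holds it; about 7 N sideways shifts it
- socket_nominal (a point): point fixed to the dock: where one of the lower tray's four sockets would be if the tray stood mid-play. Sockets: square, 16 x 16 mm, 10 mm deep and open below, centres at x = +-66, y = +-38 mm from the tray's centre; the top is flat for 15 mm or more round each centre. Between them is an opening 92 x 40 mm
- bolt (a joint): slide of the steel bolt on the dock's tower: 0 = drawn back (nose at x 98 mm in the dock frame, clear of the trays), 0.030 = fully home (nose at x 68, over the upper tray's rim). It moves toward the dock's -x, friction about 1.5 N, stays where left. It runs 3 mm above the rim of a seated tray; the wall of an unseated tray stands in its way
- bolt_knob (a point): point on the axis of the bolt's upright round knob, 20 mm above the bolt's top face; knob 16 mm across, with a 19 mm rim at its top 14 mm above this point; axes as the dock's. The tower under it is 50 x 44 mm (dock x 112 to 162) and its guide cheeks end 17 mm below this point
- jar_a: paint jar standing loose in the upper tray, 26 mm across, 34 mm high, origin at the centre of its base, z up
- jar_b: paint jar standing loose in the upper tray, same size, on the other side of the grip bar, origin at the centre of its base, z up
- glue_bottle: bystander: glue bottle, 30 mm across, 100 mm high, behind the work, origin at the centre of its base
- tape_roll: bystander: roll of tape, 80 mm across, 19 mm high, origin at the centre of its base
- eraser: bystander: eraser, 20 x 45 x 11 mm, origin at the centre of its base

How it is judged:
By the outcome, as a careful person would: the job done as asked, in the order asked, and still so for the second after the job is handed in, with the robot touching nothing.
It also fails if it takes over 72 s, if anything falls off the work surface, if the arm or the gripper's body presses on something with over 40 N, if the wrist force passes 120 N, or if a joint passes its speed limit or range.

## Working session

There is one attempt and no reset: what is moved stays moved. The work goes in short steps, Python scripts to look and compute and a shell command to move; the robot and the scene stay as the last step left them, time stands still between calls to the robot, and variables do not carry over. Pictures are saved under pics/ and viewed, at most 10 in all, crops included, and the job is handed in when it is done.

```bash
mkdir -p pics; ls; python3 - <<'E'
from bench import ctrl,camera
import cv2,numpy as np
for n in("scene","top"):
    c=camera(n); cv2.imwrite(f"pics/{n}0.png",c["color"]); print(n,c["fx"],c["fy"],c["cx"],c["cy"],c["xyz"],np.round(c["rotation"],4).tolist())
o=ctrl.get_obs(); print(o, ctrl.finger_overhang)
E
```

```text
pics
scene 571.4627435562751 571.4627435562751 318.61661466286483 235.5524971839205 [-0.51048179  0.55563299  0.74120721] [0.2451, -0.4289, 0.7471, -0.4448]
top 479.70395701130565 479.70395701130565 322.499575714471 244.77879447176335 [ 0.28091289 -0.02797117  1.04085256] [0.0802, -0.6933, 0.7114, -0.0825]
{'time_s': 0.1, 'q': array([-1.40531301e+00,  1.81478315e-01,  1.60787064e+00, -1.22209135e-05,
        1.35378892e+00, -2.06307121e-01]), 'dq': array([ 0.00168894, -0.00171921, -0.00290719, -0.00017878,  0.00052157,
       -0.0003082 ]), 'joint_efforts': array([ 9.55920914e-04, -4.45875800e+01, -3.52237666e+01, -1.82223012e-04,
        4.17635398e-03, -1.50609321e-05]), 'eef_pos': array([ 0.20880871, -0.53518383,  0.19868583]), 'eef_rot': array([-7.72573795e-04,  9.82770647e-01,  1.84827646e-01,  9.80452255e-06]), 'wrist_force': array([ 0.63412527, -0.16010053, -0.31030636]), 'torque': array([ 0.01492603, -0.01138604, -0.01937657]), 'grasp_force': 0.0, 'opening': 1.002428636201742} 0.008
```

View pics/scene0.png

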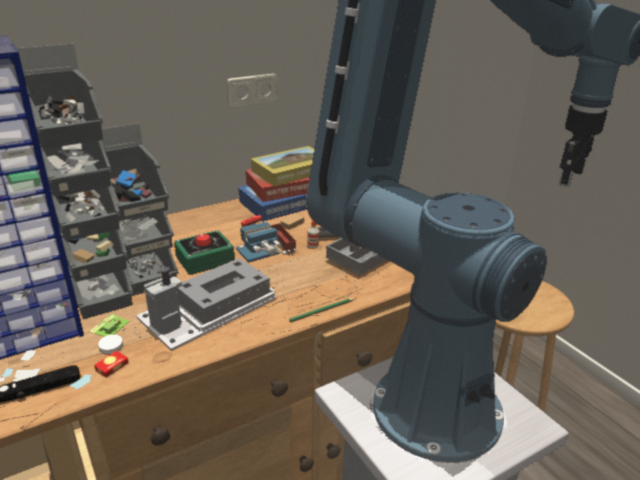

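View pics/top0.png

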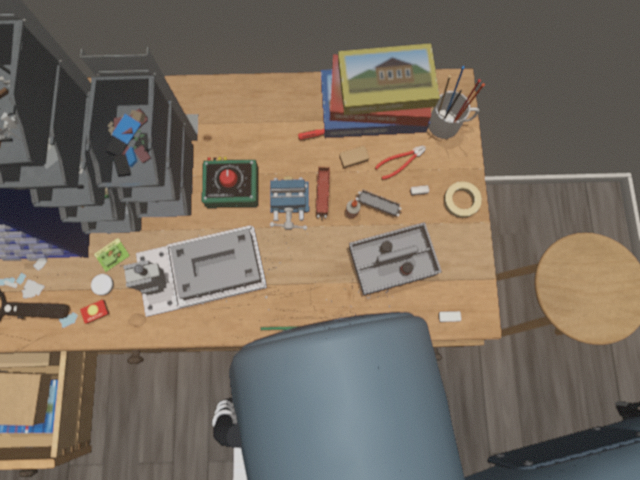

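The top view shows the loose tray at about (395,260), with its grip bar diagonal between jars at (387,247) and (406,268). The dock is at about (205,268) and its tower at (143,277), to the left. I'll enlarge both areas.

```bash
cat > h.py <<'E'
import numpy as np,cv2
from scipy.spatial.transform import Rotation as R
from bench import ctrl,camera
def ray(c,u,v):
    q=c["rotation"]; M=R.from_quat([q[1],q[2],q[3],q[0]]).as_matrix()
    return M@np.array([(u-c["cx"])/c["fx"],(v-c["cy"])/c["fy"],1.])
def onz(c,u,v,z):
    d=ray(c,u,v); o=np.array(c["xyz"]); return o+d*(z-o[2])/d[2]
def proj(c,p):
    q=c["rotation"]; M=R.from_quat([q[1],q[2],q[3],q[0]]).as_matrix()
    a=M.T@(np.array(p)-c["xyz"]); return np.array([c["fx"]*a[0]/a[2]+c["cx"],c["fy"]*a[1]/a[2]+c["cy"]])
def crop(im,x,y,w,h,s): return cv2.resize(im[y:y+h,x:x+w],None,fx=s,fy=s,interpolation=cv2.INTER_CUBIC)
E
python3 - <<'E'
from h import *
c=camera("top"); im=c["color"]
a=crop(im,120,220,160,100,5); b=crop(im,335,215,120,90,5)
cv2.imwrite("pics/c1.png",a); cv2.imwrite("pics/c2.png",b)
for p in [(395,260),(205,268),(143,277)]: print(onz(c,*p,.05))
E
```

```text
[ 0.47669419 -0.18611243  0.05      ]
[0.46984708 0.213376   0.05      ]
[0.45406289 0.34223378 0.05      ]
```

View pics/c1.png

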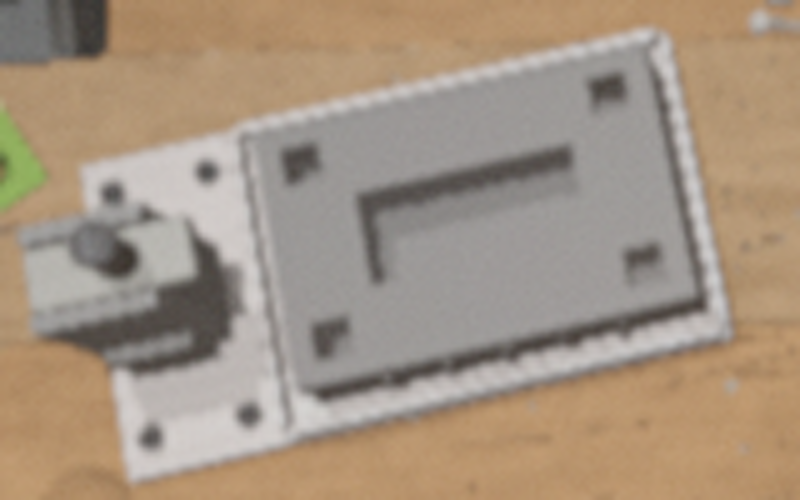

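View pics/c2.png

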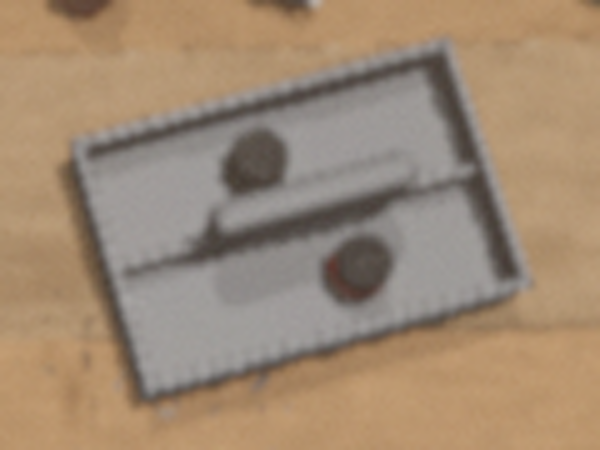

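Crop 1 shows the lower tray's top, with corners near (258,132), (645,48), (702,300) and (305,388), its sockets, and the knob at (92,243). Crop 2 shows the upper tray's rim corners at (75,140), (450,42), (527,285) and (145,398). The bar runs from (215,218) to (415,165), with one jar on each side.

```bash
python3 - <<'E'
from h import *
c=camera("top")
def P(lst,off,z): return np.array([onz(c,(x+.5)/5-.5+off[0],(y+.5)/5-.5+off[1],z)[:2] for x,y in lst])
def rect(name,Q):
    # order TL,TR,BR,BL
    print(name,"ctr",Q.mean(0).round(4),"long",np.linalg.norm(Q[0]-Q[1]).round(4),np.linalg.norm(Q[3]-Q[2]).round(4),"short",np.linalg.norm(Q[0]-Q[3]).round(4),np.linalg.norm(Q[1]-Q[2]).round(4))
    d=(Q[0]-Q[1])+(Q[3]-Q[2]); e=(Q[0]-Q[3])+(Q[1]-Q[2]); print("  yaw long",np.degrees(np.arctan2(d[1],d[0])).round(2),"short",np.degrees(np.arctan2(e[1],e[0])).round(2))
a=(120,220); b=(335,215)
rect("lower",P([(253,131),(645,46),(704,298),(305,390)],a,.053))
rect("sock",P([(300,163),(606,88),(645,258),(332,335)],a,.053))
rect("upper rim",P([(75,140),(450,42),(527,285),(145,398)],b,.045))
B=P([(215,222),(416,168)],b,.084); print("bar",B.round(4),B.mean(0),np.linalg.norm(B[0]-B[1]))
J=P([(258,158),(363,262)],b,.034); print("jars",J.round(4))
D=P([(82,165),(132,481),(730,337)],a,.008); print("plate",D.round(4),np.linalg.norm(D[0]-D[1]),np.linalg.norm(D[2]-D[1]),"ctr",(D[0]+D[2])/2, "yaw",np.degrees(np.arctan2(*(D[1]-D[2])[::-1])))
F=P([(241,131),(662,28),(732,335),(292,430)],a,.020); rect("fence",F)
E
```

```text
lower ctr [0.4805 0.1919] long 0.1686 0.1678 short 0.1135 0.1122
  yaw long 101.5 short 13.35
sock ctr [0.4824 0.1945] long 0.1318 0.1326 short 0.0752 0.0757
  yaw long 102.75 short 12.86
upper rim ctr [ 0.4831 -0.1863] long 0.168 0.1687 short 0.1139 0.1097
  yaw long 104.24 short 12.76
bar [[ 0.473  -0.1454]
 [ 0.4934 -0.2288]] [ 0.48315903 -0.18710652] 0.08584390623477858
jars [[ 0.5106 -0.1715]
 [ 0.464  -0.2138]]
plate [[0.5163 0.3766]
 [0.3772 0.3465]
 [0.4326 0.0911]] 0.14224558600010292 0.2613559086104561 ctr [0.47443874 0.23383812] yaw 102.23613991231998
fence ctr [0.4809 0.1969] long 0.1883 0.1901 short 0.134 0.1407
  yaw long 101.87 short 12.39
```

Measured sizes match those given. Upper tray centre is (0.483,-0.187) with yaw 103.6°. Lower tray centre is about (0.481,0.193) with yaw about 102.5°. Moving above the grip bar.

```bash
python3 -m pendant '[[0.137,0.174,0,0,0,0.0914],[0.137,0.174,0,0,0,0.0914],[0.137,0.174,0,0,0,0.0914],[0.137,0.174,0,0,0,0.0914],[0.137,0.174,0,0,0,0.0914],[0.137,0.174,0,0,0,0.0914],[0.137,0.174,0,0,0,0.0914],[0.137,0.174,0,0,0,0.0914],[0.137,0.174,0,0,0,0.0914],[0.137,0.174,0,0,0,0.0914]]' 1
python3 - <<'E'
from h import *
c=camera("scene"); cv2.imwrite("pics/s1.png",c["color"])
t=camera("top"); cv2.imwrite("pics/t1.png",t["color"])
o=ctrl.get_obs(); q=o["eef_rot"]; print(o["eef_pos"],R.from_quat([q[1],q[2],q[3],q[0]]).as_matrix().round(3)[:, 1:].tolist())
print(o["q"])
ta=crop(t["color"],335,215,120,90,5)
uv=proj(c,[.483,-.187,.08]); print(uv); x,y=int(uv[0])-60,int(uv[1])-60
sb=crop(c["color"],max(0,min(x,520)),y,120,120,5)[:450]
cv2.imwrite("pics/s1c.png",np.hstack([ta,sb])[:, :]); cv2.imwrite("pics/s1c.png",cv2.resize(np.hstack([ta,sb]),(800,300)))
E
```

```text
time_s: 1.45
eef_pos: [0.4836, -0.1864, 0.1995]
eef_rot: [0.0, 0.617, 0.787, -0.0]
wrist_force: [0.4, -0.5, 1.4]
opening: 0.998
grasp_force: 0.0
[ 0.48459464 -0.18450497  0.19938263] [[0.97, 0.001], [0.241, 0.001], [0.001, -1.0]]
[-5.93916084e-01  5.38961449e-02  1.74760335e+00  1.39084764e-03
  1.34027169e+00 -8.37849684e-01]
[367.27513337 228.5246824 ]
```

View pics/s1c.png

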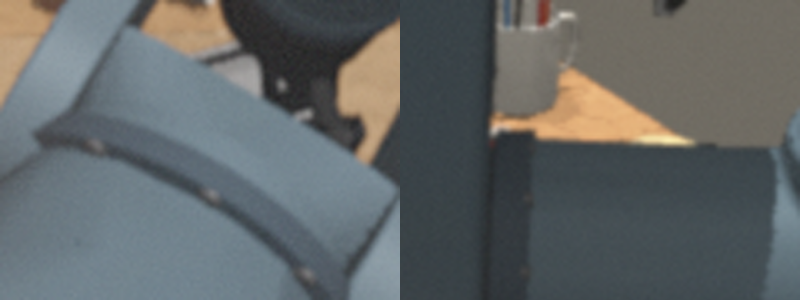

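Both views are blocked by the arm, but the tool is where I wanted it, so I'll descend and watch the force.

```bash
python3 -m pendant '[[0,0,-0.1,0,0,-0.003],[0,0,-0.1,0,0,0],[0,0,-0.1,0,0,0],[0,0,-0.1,0,0,0],[0,0,-0.08,0,0,0],[0,0,-0.06,0,0,0],[0,0,-0.05,0,0,0],[0,0,-0.04,0,0,0],[0,0,-0.03,0,0,0],[0,0,-0.01,0,0,0]]' 1
python3 -m pendant '[[0,0,0,0,0,0],[0,0,0,0,0,0],[0,0,0,0,0,0],[0,0,0,0,0,0],[0,0,0,0,0,0],[0,0,0,0,0,0],[0,0,0,0,0,0],[0,0,0,0,0,0],[0,0,0,0,0,0],[0,0,0,0,0,0]]' -1
```

```text
time_s: 2.8
eef_pos: [0.4829, -0.1877, 0.0652]
eef_rot: [-0.0, 0.621, 0.784, 0.0]
wrist_force: [-1.4, -0.7, 0.2]
opening: 0.996
grasp_force: 0.0
time_s: 4.05
eef_pos: [0.4829, -0.1877, 0.0655]
eef_rot: [0.0, 0.621, 0.784, -0.0]
wrist_force: [0.3, -0.0, -0.0]
opening: 0.001
grasp_force: 0.0
```

The fingers shut on nothing, so I need to see why.

```bash
python3 - <<'E'
from h import *
c=camera("scene"); t=camera("top")
o=ctrl.get_obs(); print(o["opening"],o["grasp_force"],o["eef_pos"])
print(proj(t,o["eef_pos"]),proj(c,o["eef_pos"]))
cv2.imwrite("pics/m.png",np.hstack([cv2.resize(t["color"][100:400,250:550],(400,400)),cv2.resize(c["color"][130:380,250:500],(400,400))]))
E
```

```text
0.0009909063616498329 0.0 [ 0.48292608 -0.1877279   0.06550993]
[396.69659048 255.56344229] [367.20218808 233.64981834]
```

View pics/m.png

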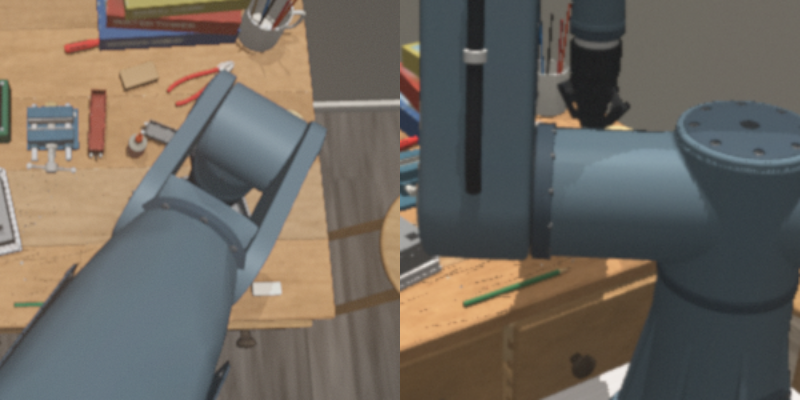

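```bash
python3 - <<'E'
from h import *
c=camera("scene")
def box(x,y,yaw,z):
    a=np.radians(yaw); X=np.array([np.cos(a),np.sin(a)]);Y=np.array([-X[1],X[0]])
    return [proj(c,[*(np.array([x,y])+sx*.085*X+sy*.056*Y),z]).round().tolist() for sx,sy in((1,1),(1,-1),(-1,-1),(-1,1))]
print("upper",box(.483,-.187,103.6,.045),box(.483,-.187,103.6,.009)); print("lower",box(.481,.193,102.5,.053))
a=cv2.imread("pics/scene0.png"); 
s=crop(a,300,210,130,80,5)
cv2.imwrite("pics/s0c.png",s)
E
python3 -m pendant '[[0,0,0,0,0,0],[0,0,0,0,0,0],[0,0,0,0,0,0],[0,0,0,0,0,0],[0,0,0,0,0,0],[0,0,0,0,0,0],[0,0,0,0,0,0],[0,0,0,0,0,0],[0,0,0.02,0,0,0],[0,0,0,0,0,0]]' -0.7
```

```text
upper [[360.0, 262.0], [326.0, 244.0], [372.0, 222.0], [406.0, 238.0]] [[360.0, 275.0], [326.0, 257.0], [371.0, 234.0], [404.0, 250.0]]
lower [[205.0, 307.0], [175.0, 284.0], [240.0, 257.0], [270.0, 276.0]]
time_s: 5.45
eef_pos: [0.4832, -0.1879, 0.0699]
eef_rot: [0.0, 0.621, 0.784, 0.0]
wrist_force: [-0.2, 0.5, -1.0]
opening: 0.15
grasp_force: 0.0
```

View pics/s0c.png

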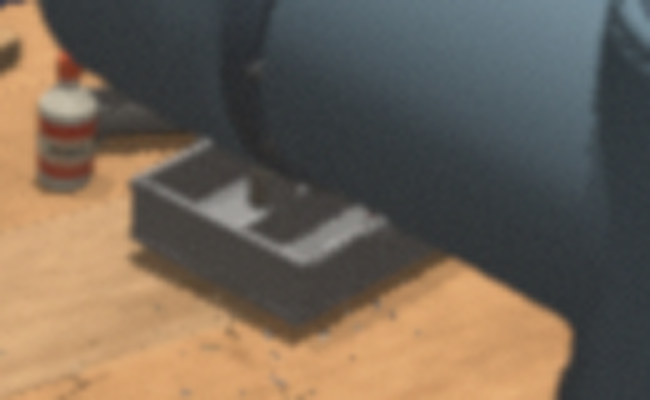

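Cross-check: the scene view puts the near rim corner at (361,262), as predicted, so the tray position was right. I'll open, lift and clear the view to see what happened.

```bash
python3 -m pendant '[[0,0,0,0,0,0],[0,0,0,0,0,0],[0,0,0,0,0,0],[0,0,0,0,0,0],[0,0,0,0,0,0],[0,0,0.15,0,0,0],[0,0,0.2,0,0,0],[0,0,0.2,0,0,0],[0,0,0.2,0,0,0],[0,0,0.1,0,0,0]]' 1
python3 -m pendant '[[-0.2,-0.25,0,0,0,0],[-0.2,-0.25,0,0,0,0],[-0.2,-0.25,0,0,0,0],[-0.2,-0.25,0,0,0,0],[-0.2,-0.25,0,0,0,0],[-0.1,-0.25,0,0,0,0],[0,-0.25,0,0,0,0],[0,0,0,0,0,0],[0,0,0,0,0,0],[0,0,0,0,0,0]]' 1
python3 - <<'E'
from h import *
t=camera("top"); c=camera("scene"); cv2.imwrite("pics/t2.png",t["color"]);cv2.imwrite("pics/s2.png",c["color"])
cv2.imwrite("pics/v2.png",np.hstack([crop(t["color"],335,205,100,100,4),crop(c["color"],320,190,100,100,4)]))
E
```

```text
time_s: 6.7
eef_pos: [0.4838, -0.1883, 0.2423]
eef_rot: [0.002, 0.621, 0.784, 0.0]
wrist_force: [-0.3, -0.3, -0.3]
opening: 1.0
grasp_force: 0.0
time_s: 7.95
eef_pos: [0.2682, -0.5308, 0.2398]
eef_rot: [0.0, 0.62, 0.785, 0.0]
wrist_force: [-0.8, 0.2, -0.6]
opening: 1.002
grasp_force: 0.0
```

View pics/v2.png

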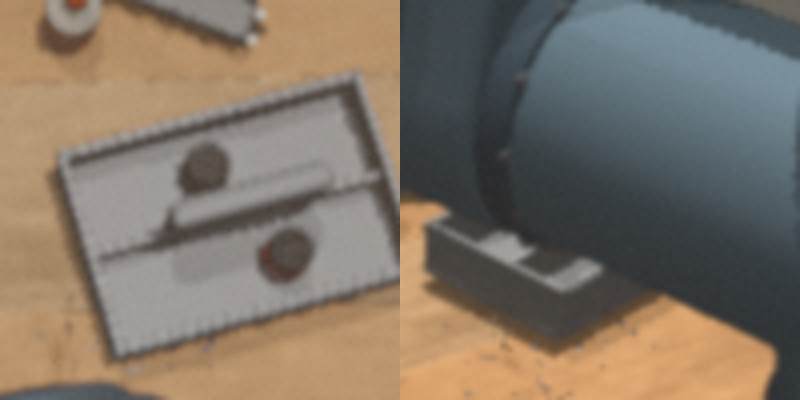

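Nothing has moved: tray, bar and jars are as before. I'll check the reported TCP height against where the fingertips appear in the first scene picture (around (568,183)).

```bash
python3 - <<'E'
from h import *
c=camera("scene"); o=ctrl.get_obs()
p0=np.array([.2088,-.5352,.1987]); y=np.array([np.cos(np.radians(-68.7)),np.sin(np.radians(-68.7)),0])
for z in(-.008,.005,.03,.06):
  print(z,[proj(c,p0+[0,0,z]+s*.045*y).round(1).tolist() for s in(-1,0,1)])
q=o["eef_rot"]; Y=R.from_quat([q[1],q[2],q[3],q[0]]).as_matrix()[:,1]
for z in(-.008,.005,.03,.06): print("now",z,[proj(c,o["eef_pos"]+[0,0,z]+s*.045*Y).round(1).tolist() for s in(-1,0,1)])
a=cv2.imread("pics/scene0.png"); b=c["color"]
u=proj(c,o["eef_pos"]).astype(int); print(u)
x=min(u[0]-40,540);yy=u[1]-60
cv2.imwrite("pics/g.png",np.hstack([crop(a,540,120,100,100,4),crop(b,x,yy,100,100,4)])); print(x,yy)
E
```

```text
-0.008 [[558.6, 206.9], [565.0, 200.2], [571.0, 193.8]]
0.005 [[559.9, 201.6], [566.2, 195.0], [572.3, 188.7]]
0.03 [[562.4, 191.3], [568.8, 184.9], [574.8, 178.7]]
0.06 [[565.5, 178.6], [571.8, 172.4], [577.9, 166.6]]
now -0.008 [[565.1, 180.5], [546.4, 174.7], [528.4, 169.2]]
now 0.005 [[566.4, 175.2], [547.5, 169.5], [529.5, 164.1]]
now 0.03 [[569.0, 164.8], [549.8, 159.3], [531.5, 154.0]]
now 0.06 [[572.0, 152.1], [552.6, 146.8], [534.1, 141.7]]
[547 171]
507 111
```

View pics/g.png

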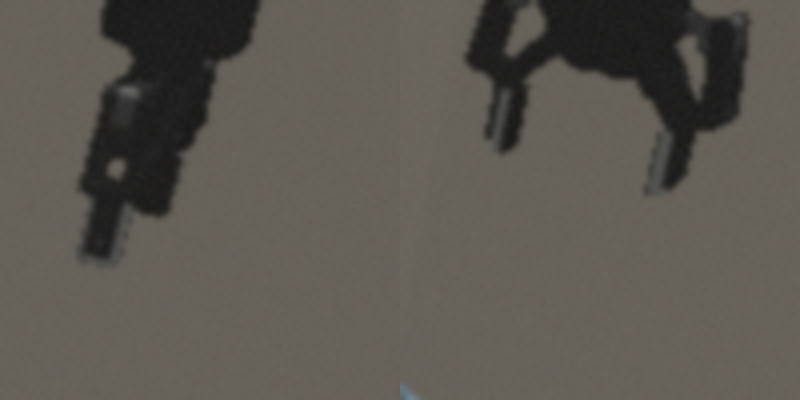

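In the scene view the open fingertips now average (553.6,153.8). That puts them about 43 mm above the reported TCP, where about 5 mm was expected, and the start picture gives the same offset. So the real fingers end about 38 mm higher than stated, and they shut just above the bar. I'll go 37 mm lower.

```bash
python3 -m pendant '[[0.134,0.215,0,0,0,0],[0.134,0.215,0,0,0,0],[0.134,0.215,0,0,0,0],[0.134,0.215,0,0,0,0],[0.134,0.215,0,0,0,0],[0.134,0.215,0,0,0,0],[0.134,0.215,-0.05,0,0,0],[0.134,0.215,-0.1,0,0,0],[0,0,-0.2,0,0,0],[0,0,-0.15,0,0,0]]' 1
python3 -m pendant '[[0,0,-0.15,0,0,0],[0,0,-0.13,0,0,0],[0,0,-0.08,0,0,0],[0,0,-0.06,0,0,0],[0,0,-0.05,0,0,0],[0,0,-0.03,0,0,0],[0,0,-0.03,0,0,0],[0,0,-0.02,0,0,0],[0,0,0,0,0,0],[0,0,0,0,0,0]]' 1
```

```text
time_s: 9.35
eef_pos: [0.4822, -0.1861, 0.1386]
eef_rot: [0.0, 0.619, 0.785, -0.0]
wrist_force: [0.8, -0.4, 0.1]
opening: 1.003
grasp_force: 0.0
time_s: 10.6
eef_pos: [0.4823, -0.1879, 0.0297]
eef_rot: [0.0, 0.621, 0.784, 0.0]
wrist_force: [0.2, -0.3, 2.1]
opening: 1.0
grasp_force: 0.0
```

```bash
python3 -m pendant '[[0,0,0,0,0,0],[0,0,0,0,0,0],[0,0,0,0,0,0],[0,0,0,0,0,0],[0,0,0,0,0,0],[0,0,0,0,0,0],[0,0,0,0,0,0],[0,0,0,0,0,0],[0,0,0,0,0,0],[0,0,0,0,0,0]]' -1
```

```text
time_s: 11.85
eef_pos: [0.482, -0.1877, 0.0294]
eef_rot: [-0.0, 0.621, 0.784, -0.0]
wrist_force: [2.3, 0.5, -2.6]
opening: 0.149
grasp_force: 61.1
```

The bar is gripped: opening 0.149 is about 13 mm, at 61 N. Next I'll lift gently and carry the tray across.

```bash
python3 -m pendant '[[0,0,0.02,0,0,0],[0,0,0.04,0,0,0],[0,0,0.06,0,0,0],[0,0,0.06,0,0,0],[0,0,0.06,0,0,0],[0,0,0.06,0,0,0],[0,0,0.06,0,0,0],[0,0,0.05,0,0,0],[0,0,0.03,0,0,0],[0,0,0.01,0,0,0]]' -1
python3 -m pendant '[[0,0.02,0,0,0,0],[0,0.05,0,0,0,0],[0,0.08,0,0,0,0],[0,0.11,0,0,0,-0.003],[0,0.11,0,0,0,-0.003],[0,0.11,0,0,0,-0.003],[0,0.11,0,0,0,0],[0,0.11,0,0,0,0],[0,0.11,0,0,0,0],[0,0.11,0,0,0,0]]' -1
python3 -m pendant '[[-0.001,0.11,0,0,0,0],[-0.001,0.11,0,0,0,0],[-0.001,0.11,0,0,0,0],[-0.001,0.11,0,0,0,0],[-0.001,0.11,0,0,0,0],[0,0.11,0,0,0,0],[0,0.11,0,0,0,0],[0,0.1,0,0,0,0],[0,0.07,0,0,0,0],[0,0.03,0,0,0,0]]' -1
python3 - <<'E'
from h import *
o=ctrl.get_obs(); print(o["eef_pos"],o["eef_rot"],o["wrist_force"],o["torque"])
t=camera("top"); c=camera("scene"); cv2.imwrite("pics/t3.png",t["color"])
cv2.imwrite("pics/v3.png",np.hstack([crop(t["color"],120,180,180,140,2.2),crop(c["color"],130,190,180,140,2.2)]))
E
```

```text
time_s: 13.1
eef_pos: [0.4822, -0.1878, 0.1199]
eef_rot: [0.0, 0.621, 0.784, 0.0]
wrist_force: [-0.2, -0.4, -5.7]
opening: 0.154
grasp_force: 60.6
time_s: 14.35
eef_pos: [0.4815, -0.0019, 0.1193]
eef_rot: [-0.0, 0.626, 0.78, 0.0]
wrist_force: [-0.3, 0.4, -6.2]
opening: 0.15
grasp_force: 60.6
time_s: 15.6
eef_pos: [0.4805, 0.1913, 0.1193]
eef_rot: [-0.0, 0.626, 0.78, -0.0]
wrist_force: [-0.7, -0.6, -5.8]
opening: 0.149
grasp_force: 60.6
[0.48054102 0.19129475 0.11933302] [-1.40659940e-04  6.25508834e-01  7.80217055e-01 -1.59580547e-04] [-0.68672362 -0.6372629  -5.83204276] [-0.00089077 -0.02200454 -0.04575255]
```

View pics/v3.png

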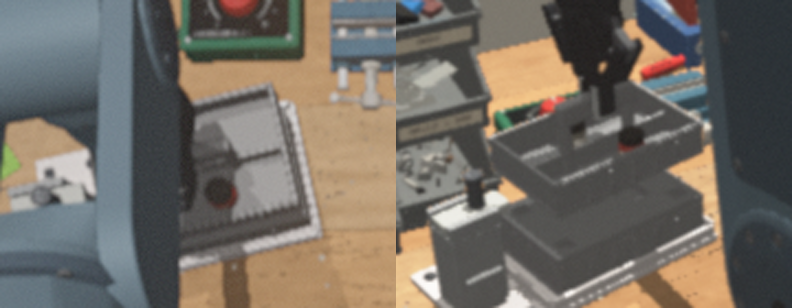

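View limit reached (10), so I'll work from numbers now. The last picture shows the tray held level above the lower tray, both jars standing. Now .082 is lugs on top and .073 is seated. I'll go down to just above contact, then feel.

```bash
python3 -m pendant '[[0.003,0.005,-0.02,0,0,0],[0,0,-0.03,0,0,0],[0,0,-0.03,0,0,0],[0,0,-0.03,0,0,0],[0,0,-0.02,0,0,0],[0,0,-0.015,0,0,0],[0,0,-0.01,0,0,0],[0,0,-0.01,0,0,0],[0,0,0,0,0,0],[0,0,0,0,0,0]]' -1
python3 -m pendant '[[0,0,-0.004,0,0,0],[0,0,-0.004,0,0,0],[0,0,-0.004,0,0,0],[0,0,-0.003,0,0,0],[0,0,-0.003,0,0,0],[0,0,-0.002,0,0,0],[0,0,-0.002,0,0,0],[0,0,0,0,0,0],[0,0,0,0,0,0],[0,0,0,0,0,0]]' -1
python3 -c "
from h import *
o=ctrl.get_obs(); print(o['eef_pos'],o['wrist_force'],o['torque'])"
```

```text
time_s: 16.95
eef_pos: [0.4818, 0.1913, 0.0866]
eef_rot: [0.0, 0.626, 0.78, 0.0]
wrist_force: [0.2, -0.4, -6.1]
opening: 0.154
grasp_force: 60.6
time_s: 18.2
eef_pos: [0.4818, 0.1913, 0.0822]
eef_rot: [0.0, 0.626, 0.78, 0.0]
wrist_force: [-0.7, 0.4, -3.5]
opening: 0.152
grasp_force: 61.0
[0.48179523 0.19128454 0.0822335 ] [-0.68992579  0.35250694 -3.49953476] [-0.00610694  0.15317842 -0.02505922]
```

Light contact at the predicted height (0.0822), so the lugs are on the flat top. Before feeling about, I'll refine the lower tray's centre and yaw with line fits to its edges in the first top picture.

```bash
python3 - <<'E'
from h import *
c=camera("top"); im=cv2.cvtColor(cv2.imread("pics/top0.png"),cv2.COLOR_BGR2GRAY).astype(np.float32)
im=cv2.GaussianBlur(im,(0,0),.7)
def edge(cx,cy,yaw,z,ax,off,half,sgn=None,win=.006):
    a=np.radians(yaw); X=np.array([np.cos(a),np.sin(a)]);Y=np.array([-X[1],X[0]]); T,N=(Y,X) if ax=="x" else (X,Y)
    d=np.arange(-win,win+1e-9,.0004); pts=[]
    for s in np.linspace(-half,half,40):
        P=[np.array([cx,cy])+T*s+N*(off+k) for k in d]; uv=np.array([proj(c,[*p,z]) for p in P],np.float32)
        v=cv2.remap(im,uv[None,:,0],uv[None,:,1],cv2.INTER_CUBIC)[0]; g=np.gradient(v); 
        g=g*sgn if sgn else abs(g); i=g.argmax()
        if 2<i<len(d)-3: pts.append((s,off+d[i]))
    pts=np.array(pts); k=np.ones(len(pts),bool)
    for _ in range(4):
        f=np.polyfit(pts[k,0],pts[k,1],1); r=pts[:,1]-np.polyval(f,pts[:,0]); k=abs(r)<max(2*r[k].std(),.0004)
    tilt=np.degrees(np.arctan(f[0])); return f[1].round(5),(tilt if ax=="y" else -tilt).round(2),int(k.sum()),r[k].std().round(5)
for n,a,o,h,s in(("+X","x",.085,.04,-1),("-X","x",-.085,.04,1),("+Y","y",.056,.07,-1),("-Y","y",-.056,.07,1)): print("tray",n,edge(.481,.1925,102.4,.053,a,o,h,s),edge(.481,.1925,102.4,.053,a,o,h,-s))
# plate outer long edges, z0 nearer camera side (Y+ is world -x)
O=np.array([.4744,.2338])
for n,a,o,h in(("+Y","y",.071,.11),("-Y","y",-.071,.05)): print("plate",n,edge(*O,102.4,.004,a,o,h))
E
```

```text
tray +X (np.float64(0.08873), np.float64(-0.12), 39, np.float64(0.00038)) (np.float64(0.08464), np.float64(-0.5), 27, np.float64(0.00035))
tray -X (np.float64(-0.08234), np.float64(-0.36), 40, np.float64(0.00057)) (np.float64(-0.08769), np.float64(-0.26), 39, np.float64(0.00048))Traceback (most recent call last):
  File "<stdin>", line 16, in <module>
  File "<stdin>", line 14, in edge
IndexError: too many indices for array: array is 1-dimensional, but 2 were indexed
```

```bash
python3 - <<'E'
from h import *
c=camera("top"); im=cv2.cvtColor(cv2.imread("pics/top0.png"),cv2.COLOR_BGR2GRAY).astype(np.float32)
cx,cy,yaw=.481,.1925,102.2
a=np.radians(yaw); X=np.array([np.cos(a),np.sin(a)]);Y=np.array([-X[1],X[0]])
# rectified top-plane picture, 0.5 mm per px, then mean profiles
def prof(T,N,off,half,z=.053,w=.012,shift=0):
    d=np.arange(-w,w,.001); s=np.linspace(-half,half,60)+shift
    uv=np.array([[proj(c,[*(np.array([cx,cy])+T*q+N*(off+k)),z]) for k in d] for q in s],np.float32)
    v=cv2.remap(im,uv[...,0],uv[...,1],cv2.INTER_CUBIC); return v.mean(0).round().astype(int).tolist()
print("offsets -12..11 mm around")
for n,T,N,o,h in(("+X 85",Y,X,.085,.035),("-X -85",Y,X,-.085,.035),("+Y 56",X,Y,.056,.06),("-Y -56",X,Y,-.056,.06)): print(n,prof(T,N,o,h))
for sx in(1,-1):
  for sy in(1,-1):
    print("sock",sx,sy,"x:",prof(Y,X,sx*.066,.004,shift=sy*.038),"y:",prof(X,Y,sy*.038,.004,shift=sx*.066))
E
```

```text
offsets -12..11 mm around
+X 85 [143, 144, 146, 149, 151, 152, 153, 152, 152, 152, 152, 156, 162, 169, 174, 170, 158, 147, 146, 157, 175, 189, 196, 197]
-X -85 [148, 146, 151, 163, 179, 192, 195, 191, 179, 159, 135, 113, 104, 109, 125, 141, 152, 156, 157, 157, 157, 156, 156, 155]
+Y 56 [154, 154, 155, 155, 155, 156, 156, 157, 156, 154, 147, 137, 123, 106, 92, 81, 77, 82, 97, 118, 141, 160, 173, 181]
-Y -56 [153, 153, 153, 154, 159, 167, 177, 186, 192, 191, 185, 175, 164, 156, 151, 150, 151, 152, 152, 153, 152, 152, 151, 150]
sock 1 1 x: [155, 154, 155, 154, 151, 144, 135, 127, 119, 115, 111, 109, 105, 99, 94, 89, 85, 81, 80, 81, 88, 103, 121, 137] y: [154, 151, 143, 133, 120, 106, 93, 86, 84, 86, 90, 96, 103, 110, 115, 120, 124, 128, 132, 137, 143, 148, 152, 154]
sock 1 -1 x: [153, 153, 154, 151, 146, 135, 122, 107, 94, 88, 87, 88, 87, 85, 83, 82, 80, 77, 78, 82, 94, 110, 127, 141] y: [151, 148, 141, 131, 117, 101, 87, 79, 76, 77, 79, 81, 83, 85, 91, 99, 108, 117, 126, 135, 142, 147, 150, 151]
sock -1 1 x: [159, 158, 158, 157, 153, 146, 137, 128, 120, 113, 109, 108, 109, 110, 111, 112, 113, 111, 108, 107, 111, 119, 131, 143] y: [157, 154, 148, 138, 124, 109, 96, 88, 85, 86, 91, 100, 112, 123, 131, 135, 138, 140, 142, 145, 148, 152, 155, 157]
sock -1 -1 x: [156, 156, 155, 153, 148, 139, 125, 109, 95, 87, 83, 84, 86, 88, 89, 89, 89, 88, 88, 92, 100, 114, 129, 143] y: [154, 152, 146, 137, 122, 105, 91, 81, 76, 75, 76, 78, 82, 87, 96, 107, 118, 128, 135, 141, 146, 150, 152, 154]
```

The four socket profiles agree: centre is about 1.85 mm further along dock X, at (0.4804,0.1943), with yaw 102.2°. I'll lift off 1 mm, shift by (-1.9,+2.5) mm, turn -0.36°, and touch again.

```bash
python3 -m pendant '[[0,0,0.006,0,0,0],[0,0,0,0,0,-0.004],[-0.005,0.006,0,0,0,0],[-0.005,0.006,0,0,0,0],[0,0,0,0,0,0],[0,0,-0.003,0,0,0],[0,0,-0.003,0,0,0],[0,0,-0.003,0,0,0],[0,0,-0.002,0,0,0],[0,0,0,0,0,0]]' -1
python3 -c "
from h import *
o=ctrl.get_obs(); print(o['eef_pos'],o['wrist_force'],o['torque'])"
```

```text
time_s: 19.55
eef_pos: [0.4798, 0.1937, 0.0811]
eef_rot: [0.0, 0.629, 0.778, 0.0]
wrist_force: [-1.1, 0.1, -5.9]
opening: 0.155
grasp_force: 60.6
[0.47975512 0.1936507  0.08109156] [-1.09560043  0.0705075  -5.86017422] [ 0.02028221 -0.06063816 -0.03650204]
```

No contact force at 0.0811, below the touching height, so the lugs are entering. I'll ease down.

```bash
python3 -m pendant '[[0,0,-0.003,0,0,0],[0,0,-0.003,0,0,0],[0,0,-0.003,0,0,0],[0,0,-0.003,0,0,0],[0,0,-0.002,0,0,0],[0,0,-0.002,0,0,0],[0,0,0,0,0,0],[0,0,0,0,0,0],[0,0,0,0,0,0],[0,0,0,0,0,0]]' -1
python3 -c "
from h import *
o=ctrl.get_obs(); print(o['eef_pos'],o['wrist_force'],o['torque'])"
```

```text
time_s: 20.8
eef_pos: [0.4797, 0.1936, 0.0779]
eef_rot: [0.0, 0.629, 0.778, 0.0]
wrist_force: [0.5, -0.0, -6.1]
opening: 0.154
grasp_force: 60.6
[0.47970573 0.19363891 0.07787544] [ 0.46992264 -0.0151155  -6.07068792] [ 0.0435713  -0.11269009 -0.04099867]
```

```bash
python3 -m pendant '[[0,0,-0.004,0,0,0],[0,0,-0.004,0,0,0],[0,0,-0.004,0,0,0],[0,0,-0.003,0,0,0],[0,0,-0.003,0,0,0],[0,0,-0.002,0,0,0],[0,0,-0.002,0,0,0],[0,0,-0.001,0,0,0],[0,0,0,0,0,0],[0,0,0,0,0,0]]' -1
python3 -c "
from h import *
o=ctrl.get_obs(); print(o['eef_pos'],o['wrist_force'],o['torque'])"
```

```text
time_s: 22.05
eef_pos: [0.4798, 0.1937, 0.0734]
eef_rot: [0.0, 0.628, 0.778, 0.0]
wrist_force: [0.2, 0.3, -3.0]
opening: 0.148
grasp_force: 61.0
[0.47978723 0.19369282 0.07341676] [ 0.19015733  0.330231   -2.99789535] [ 0.07406251 -0.00397832 -0.0449681 ]
```

Seated height reached (0.0734), with about 3 N carried by the dock. I'll settle slightly, then release and rise.

```bash
python3 -m pendant '[[0,0,-0.001,0,0,0],[0,0,-0.001,0,0,0],[0,0,0,0,0,0],[0,0,0,0,0,0],[0,0,0,0,0,0],[0,0,0,0,0,0],[0,0,0,0,0,0],[0,0,0,0,0,0],[0,0,0,0,0,0],[0,0,0,0,0,0]]' -1
python3 -m pendant '[[0,0,0,0,0,0],[0,0,0,0,0,0],[0,0,0,0,0,0],[0,0,0,0,0,0],[0,0,0,0,0,0],[0,0,0,0,0,0],[0,0,0,0,0,0],[0,0,0.02,0,0,0],[0,0,0.05,0,0,0],[0,0,0.05,0,0,0]]' 1
```

```text
time_s: 23.3
eef_pos: [0.48, 0.1937, 0.0731]
eef_rot: [0.0, 0.628, 0.778, 0.0]
wrist_force: [1.1, 1.0, 3.8]
opening: 0.152
grasp_force: 61.8
time_s: 24.55
eef_pos: [0.48, 0.1937, 0.0979]
eef_rot: [0.0, 0.628, 0.778, 0.0]
wrist_force: [0.3, 0.5, -0.2]
opening: 1.003
grasp_force: 0.0
```

Released cleanly. Now to locate the knob from both first pictures (numbers only).

```bash
python3 - <<'E'
from h import *
c=camera("scene");t=camera("top")
a=cv2.cvtColor(cv2.imread("pics/scene0.png"),cv2.COLOR_BGR2GRAY); b=cv2.cvtColor(cv2.imread("pics/top0.png"),cv2.COLOR_BGR2GRAY)
print("scene x156..178,y260..290"); print("\n".join(f"{y} "+" ".join(f"{v:3d}" for v in a[y,156:178]) for y in range(260,292)))
print("top x124..150,y260..282"); print("\n".join(f"{y} "+" ".join(f"{v:3d}" for v in b[y,124:150]) for y in range(260,280)))
O=np.array([.481,.1925]) 
for z in(.122,.132,.136):
  p=onz(t,138.4,268.5,z); print(z,p.round(4),proj(c,p).round(1), "dock x approx",(p[:2]-O)@[-.211,.977],(p[:2]-O)@[-.977,-.211])
E
```

```text
scene x156..178,y260..290
260 118 120 121 111  86  65  60  57  56  56  58  55  56  56  60  72  95 123 159 174 172 155
261 112 120 120 119 103  79  61  56  57  56  55  56  54  53  56  64  86 108 129 150 160 158
262 106 116 119 120 115  97  71  58  54  53  56  54  54  55  56  62  79 100 118 142 156 161
263 110 112 114 117 118 111  87  64  58  56  55  55  56  55  55  59  71  90 111 131 155 167
264 115 113 111 113 115 111  95  71  61  58  54  55  55  56  56  56  64  80 103 126 156 167
265 121 115 112 112 108  98  99  91  69  59  55  55  55  55  53  57  60  76  97 120 151 166
266 123 120 116 111 101  92 108 108  88  73  66  67  67  61  56  56  60  75  89 108 130 158
267 123 123 119 111 104  98 112 112 103  96  90  92  90  70  55  54  57  68  85  99 120 149
268 122 122 117 110 111 108 115 112 103 102 101 100  94  75  61  58  56  61  76  90 105 130
269 121 121 118 118 109 108 117 116 106 101 103  95  87  76  64  57  55  60  68  77  88 113
270 121 114 109 115 104  98 104 107 103  97  90  81  68  64  60  60  63  68  75  76  81 107
271 117 110  92  96  94  83  81  82  83  80  70  57  51  63  7
[... 3651 characters left out ...]
82 182 182 182 182 183 185 184 184 179 170 161 148 145 142 146 156 159 155 155
277 153 164 177 180 182 181 183 181 183 181 183 182 183 183 184 181 179 175 165 156 152 154 153 149 141 140
278 154 164 177 183 182 179 183 183 181 180 182 181 181 179 179 176 171 167 159 149 141 142 147 144 143 146
279 156 161 176 180 183 182 181 181 180 179 178 176 170 171 166 157 153 151 154 150 141 141 149 154 154 158
0.122 [0.4585 0.3253 0.122 ] [162.9 274.8] dock x approx 0.13447574654387248 -0.005992002172753822
0.132 [0.4565 0.3214 0.132 ] [164.6 270.5] dock x approx 0.13112746505199127 -0.003293021530739313
0.136 [0.4558 0.3199 0.136 ] [165.2 268.7] dock x approx 0.12978815245523886 -0.0022134292739335016
```

Both views agree on the knob: its top is at (0.4558,0.3199,0.136), and that point projects to scene (165,268.7), where the rim ellipse appears. Now I'll check clearance of the gripper body to the bins behind.

```bash
python3 - <<'E'
from h import *
t=camera("top"); b=cv2.imread("pics/top0.png"); im=camera("scene")
K=np.array([.4558,.3199]); n=np.array([.977,.211]); x=np.array([-.211,.977])
for z in(.115,.18,.22,.26,.30):
  for sx in(-.038,0,.038):
    r=[]
    for d in(.045,.06,.075):
      p=[*(K+n*d+x*sx),z]; u=proj(t,p).round().astype(int); r.append((u.tolist(),b[u[1],u[0]].tolist()))
    print(z,sx,r)
o=ctrl.get_obs(); print(o["q"],o["eef_pos"])
E
```

```text
0.115 -0.038 [([158, 244], [116, 148, 177]), ([157, 237], [118, 150, 179]), ([156, 230], [101, 134, 165])]
0.115 0 [([139, 249], [114, 148, 178]), ([138, 241], [114, 145, 175]), ([137, 234], [117, 152, 180])]
0.115 0.038 [([120, 253], [69, 111, 115]), ([119, 246], [92, 170, 142]), ([118, 239], [147, 192, 197])]
0.18 -0.038 [([146, 236], [116, 148, 178]), ([145, 229], [99, 136, 172]), ([144, 221], [101, 137, 171])]
0.18 0 [([126, 241], [112, 145, 173]), ([125, 233], [105, 132, 157]), ([123, 226], [113, 112, 112])]
0.18 0.038 [([105, 246], [136, 181, 192]), ([104, 238], [114, 147, 176]), ([103, 230], [109, 109, 109])]
0.22 -0.038 [([138, 231], [77, 92, 111]), ([137, 223], [55, 58, 64]), ([136, 215], [68, 71, 73])]
0.22 0 [([117, 236], [114, 147, 176]), ([116, 228], [107, 109, 108]), ([114, 220], [87, 88, 90])]
0.22 0.038 [([95, 240], [112, 147, 175]), ([94, 232], [113, 120, 129]), ([93, 224], [51, 53, 56])]
0.26 -0.038 [([129, 224], [104, 105, 106]), ([128, 216], [100, 99, 101]), ([127, 208], [107, 110, 110])]
0.26 0 [([107, 230], [115, 116, 114]), ([106, 221], [101, 102, 100]), ([104, 213], [112, 115, 113])]
0.26 0.038 [([84, 235], [49, 40, 44]), ([83, 226], [101, 103, 104]), ([82, 218], [113, 113, 111])]
0.3 -0.038 [([120, 218], [52, 55, 58]), ([118, 209], [51, 55, 58]), ([117, 201], [55, 54, 57])]
0.3 0 [([96, 223], [80, 82, 81]), ([95, 214], [113, 114, 112]), ([94, 206], [95, 95, 94])]
0.3 0.038 [([72, 229], [51, 45, 46]), ([71, 220], [114, 113, 112]), ([70, 211], [49, 52, 52])]
[ 1.53965386e-01  1.71964853e-01  1.84007545e+00 -1.83219926e-05
  1.12849263e+00 -5.76358786e-02] [0.48003616 0.19370285 0.09740129]
```

Clear up to z 0.22, and the bins recede above that. I'll rise, move over the knob half open, then descend.

```bash
python3 -m pendant '[[0,0,0.08,0,0,0],[0,0,0.1,0,0,0],[0,0,0.08,0,0,0],[0,0,0.055,0,0,0],[-0.02,0.105,0,0,0,0],[-0.02,0.105,0,0,0,0],[-0.02,0.105,0,0,0,0],[-0.02,0.105,0,0,0,0],[-0.02,0.105,0,0,0,0],[-0.02,0.105,0,0,0,0]]' 0.1
python3 -m pendant '[[0,0,0,0,0,0],[0,0,-0.04,0,0,0],[0,0,-0.08,0,0,0],[0,0,-0.06,0,0,0],[0,0,-0.06,0,0,0],[0,0,-0.04,0,0,0],[0,0,-0.03,0,0,0],[0,0,-0.03,0,0,0],[0,0,-0.01,0,0,0],[0,0,0,0,0,0]]' 0.1
```

```text
time_s: 26.0
eef_pos: [0.4554, 0.3203, 0.16]
eef_rot: [-0.0, 0.629, 0.778, -0.0]
wrist_force: [0.6, -0.0, -0.6]
opening: 0.551
grasp_force: 0.0
time_s: 27.25
eef_pos: [0.4557, 0.3197, 0.09]
eef_rot: [0.0, 0.628, 0.778, 0.0]
wrist_force: [-0.2, 0.2, 0.4]
opening: 0.553
grasp_force: 0.0
```

```bash
python3 -m pendant '[[0,0,0,0,0,0],[0,0,0,0,0,0],[0,0,0,0,0,0],[0,0,0,0,0,0],[0,0,0,0,0,0],[0,0,0,0,0,0],[0,0,0,0,0,0],[0,0,0,0,0,0],[0,0,0,0,0,0],[0,0,0,0,0,0]]' -1
```

```text
time_s: 28.5
eef_pos: [0.4563, 0.3199, 0.0904]
eef_rot: [0.0, 0.628, 0.778, 0.001]
wrist_force: [1.3, -0.5, 4.0]
opening: 0.174
grasp_force: 58.7
```

The knob stem is gripped (about 16 mm). I'll slide along dock -x, 27 mm first.

```bash
python3 -m pendant '[[0.003,-0.013,0,0,0,0],[0.004,-0.017,0,0,0,0],[0.004,-0.017,0,0,0,0],[0.004,-0.017,0,0,0,0],[0.004,-0.017,0,0,0,0],[0.004,-0.017,0,0,0,0],[0.003,-0.017,0,0,0,0],[0.003,-0.017,0,0,0,0],[0,0,0,0,0,0],[0,0,0,0,0,0]]' -1
python3 -c "
from h import *
o=ctrl.get_obs(); print(o['eef_pos'],o['wrist_force'],o['torque'])"
```

```text
time_s: 29.75
eef_pos: [0.462, 0.2934, 0.0904]
eef_rot: [0.0, 0.628, 0.778, 0.0]
wrist_force: [1.2, 0.2, 5.4]
opening: 0.175
grasp_force: 58.8
[0.46195677 0.29335743 0.09042014] [1.16511363 0.22739458 5.40359498] [ 0.00411448 -0.14575783 -0.03707498]
```

```bash
python3 -m pendant '[[0.001,-0.004,0,0,0,0],[0.001,-0.004,0,0,0,0],[0.001,-0.004,0,0,0,0],[0.001,-0.003,0,0,0,0],[0,-0.002,0,0,0,0],[0,0,0,0,0,0],[0,0,0,0,0,0],[0,0,0,0,0,0],[0,0,0,0,0,0],[0,0,0,0,0,0]]' -1
python3 -c "
from h import *
o=ctrl.get_obs(); print(o['eef_pos'],o['wrist_force'],o['torque'])"
```

```text
time_s: 31.0
eef_pos: [0.4622, 0.2922, 0.0904]
eef_rot: [-0.001, 0.628, 0.778, 0.002]
wrist_force: [0.3, 9.7, 4.8]
opening: 0.179
grasp_force: 58.7
[0.46219693 0.29222869 0.09042149] [0.31623022 9.74325371 4.78417221] [ 1.48358677  0.08460277 -0.01227362]
```

It stopped after 28.3 mm with about 10 N, which is probably the end stop. I'll press a little more to see whether it advances.

```bash
python3 -m pendant '[[0.001,-0.004,0,0,0,0],[0.001,-0.004,0,0,0,0],[0,-0.004,0,0,0,0],[0,0,0,0,0,0],[0,0,0,0,0,0],[0,0,0,0,0,0],[0,0,0,0,0,0],[0,0,0,0,0,0],[0,0,0,0,0,0],[0,0,0,0,0,0]]' -1
python3 -c "
from h import *
o=ctrl.get_obs(); print(o['eef_pos'],o['wrist_force'],o['torque'])"
```

```text
time_s: 32.25
eef_pos: [0.4622, 0.2921, 0.0904]
eef_rot: [-0.002, 0.628, 0.778, 0.003]
wrist_force: [-1.1, 17.0, 2.1]
opening: 0.173
grasp_force: 58.5
[0.46221563 0.2920778  0.09041817] [-1.07213804 16.99640298  2.05188796] [ 2.90287143  0.19028168 -0.02531073]
```

Firm end stop. I'll open, rise, and move away to check.

```bash
python3 -m pendant '[[0,0,0,0,0,0],[0,0,0,0,0,0],[0,0,0,0,0,0],[0,0,0,0,0,0],[0,0,0,0,0,0],[0,0,0.03,0,0,0],[0,0,0.1,0,0,0],[0,0,0.15,0,0,0],[0,0,0.15,0,0,0],[0,0,0.1,0,0,0]]' 0.1
python3 -m pendant '[[-0.1,-0.25,0,0,0,0],[-0.1,-0.25,0,0,0,0],[-0.1,-0.25,0,0,0,0],[-0.1,-0.25,0,0,0,0],[-0.1,-0.28,0,0,0,0],[0,-0.28,0,0,0,0],[0,-0.28,0,0,0,0],[0,-0.28,0,0,0,0],[0,-0.28,0,0,0,0],[0,-0.28,0,0,0,0]]' 0.1
python3 -m pendant '[[0,-0.28,0,0,0,0],[0,-0.28,0,0,0,0],[-0.05,-0.25,0,0,0,0],[-0.05,-0.2,0,0,0,0],[0,0,0,0,0,0],[0,0,0,0,0,0],[0,0,0,0,0,0],[0,0,0,0,0,0],[0,0,0,0,0,0],[0,0,0,0,0,0]]' 0.1
python3 - <<'E'
from h import *
t=camera("top"); c=camera("scene"); cv2.imwrite("pics/tf.png",t["color"]); cv2.imwrite("pics/sf.png",c["color"])
b=cv2.cvtColor(t["color"],cv2.COLOR_BGR2GRAY)
for d in(0,.0284,.030):
  p=np.array([.4558+.211*d,.3199-.977*d,.136]); print(d,proj(t,p).round(1),proj(c,p).round(1))
print("\n".join(f"{y} "+" ".join(f"{v:3d}" for v in b[y,142:172]) for y in range(260,284)))
E
```

```text
time_s: 33.5
eef_pos: [0.4633, 0.2877, 0.1981]
eef_rot: [0.001, 0.628, 0.778, 0.001]
wrist_force: [-0.0, -0.4, 0.1]
opening: 0.552
grasp_force: 0.0
time_s: 34.75
eef_pos: [0.3625, -0.2507, 0.1967]
eef_rot: [0.001, 0.629, 0.778, -0.0]
wrist_force: [0.9, 0.0, 0.3]
opening: 0.552
grasp_force: 0.0
time_s: 36.0
eef_pos: [0.3429, -0.4503, 0.196]
eef_rot: [0.0, 0.628, 0.778, -0.0]
wrist_force: [-0.4, 0.2, -0.2]
opening: 0.552
grasp_force: 0.0
0 [138.4 268.5] [165.2 268.7]
0.0284 [153.1 265. ] [177.9 263.6]
0.03 [153.9 264.8] [178.6 263.4]
260 118 118 140 170 182 181 173 183 193 195 189 186 191 196 202 207 206 205 203 202 203 203 198 192 187 177 171 168 154 119
261 147 144 152 165 171 158 142 143 160 162 155 151 158 170 185 196 202 201 194 191 192 193 190 184 182 179 182 183 173 135
262 160 157 159 164 162 150 119 108 119 123 120 113 122 133 150 170 189 189 186 183 185 185 186 182 183 184 186 185 179 152
263 157 155 152 156 153 139 109 100 111 116 112 105 103 107 117 137 162 176 180 182 185 184 185 184 184 184 185 187 182 159
264 147 135 132 137 141 131 113 107 116 126 121 108 106 108 104 10
[... 1713 characters left out ...]
  86  82  78  77  75  70  75  70  71  67  75  68  79  97 115 130 143 141 138 143
279 160 155 148 152 160 163 161 162 153 116  82  85  78  72  75  74  72  72  71  70  74  74  77  94 112 120 135 139 138 145
280 159 158 157 160 159 162 158 158 149 114  86  81  82  74  76  75  77  73  74  76  75  74  78  93 110 119 127 136 142 151
281 161 159 157 155 156 150 140 131 120 101  83  81  76  77  76  77  78  75  79  76  75  74  72  87 106 115 124 138 145 153
282 155 149 138 129 126 121 109  95  88  86  80  78  76  76  77  80  79  76  78  73  77  72  76  85 110 133 142 150 153 153
283 128 119 104  92  92  93  84  77  74  77  79  78  78  79  76  79  77  77  78  80  80  74  71  87 129 161 172 173 171 161
```

```bash
python3 - <<'E'
from h import *
def sh(f0,f1,x,y,w,h,c):
    s=8; a=cv2.resize(cv2.imread(f0,0),None,fx=s,fy=s,interpolation=cv2.INTER_CUBIC); b=cv2.resize(cv2.imread(f1,0),None,fx=s,fy=s,interpolation=cv2.INTER_CUBIC)
    T=a[y*s:(y+h)*s,x*s:(x+w)*s]; S=b[(y-15)*s:(y+h+15)*s,(x-5)*s:(x+w+30)*s]
    r=cv2.matchTemplate(S,T,cv2.TM_CCOEFF_NORMED); _,m,_,l=cv2.minMaxLoc(r); d=np.array([l[0]/s-5,l[1]/s-15]); return d,m
c=camera("scene");t=camera("top"); p0=np.array([.4558,.3199,.136]); u=np.array([.211,-.977,0])
for n,cam,f0,f1,box in(("top",t,"pics/top0.png","pics/tf.png",(133,264,12,9)),("scene",c,"pics/scene0.png","pics/sf.png",(161,266,8,16))):
    d,m=sh(f0,f1,*box,cam); k=(proj(cam,p0+u*.03)-proj(cam,p0)); print(n,d,m,"travel mm",30*(d@k)/(k@k), "perp",(d[0]*k[1]-d[1]*k[0])/np.linalg.norm(k))
# bar position/height check: same shift for static dock plate
print(sh("pics/top0.png","pics/tf.png",135,290,20,20,t))
E
```

```text
top [14. -3.] 0.8426876068115234 travel mm 26.953073817849766 perp -0.2729763435407382
scene [12.625 -4.875] 0.8139033317565918 travel mm 28.11956890047179 perp -0.1363277129337239
(array([0., 0.]), 0.9990713596343994)
```

Travel measures 27 to 28 mm by image and 28.4 mm by the arm. To be sure it is fully home, and that nothing on the gripper stopped it, I'll push the knob from behind with shut fingers.

```bash
python3 -m pendant '[[0.04,0.28,0,0,0,0],[0.04,0.28,0,0,0,0],[0.04,0.28,0,0,0,0],[0.04,0.28,0,0,0,0],[0.04,0.28,0,0,0,0],[0.04,0.28,0,0,0,0],[0.04,0.28,0,0,0,0],[0.04,0.28,0,0,0,0],[0.04,0.28,0,0,0,0],[0.04,0.28,0,0,0,0]]' -1
python3 -m pendant '[[0.041,0.28,0,0,0,0],[0.041,0.28,0,0,0,0],[0.041,0.28,0,0,0,0],[0.042,0.22,0,0,0,0],[0,0,0,0,0,0],[0,0,0,0,0,0],[0,0,-0.12,0,0,0],[0,0,-0.12,0,0,0],[0,0,0,0,0,0],[0,0,0,0,0,0]]' -1
```

```text
time_s: 37.45
eef_pos: [0.4229, 0.1113, 0.1963]
eef_rot: [0.001, 0.629, 0.778, 0.0]
wrist_force: [1.6, -0.0, -0.0]
opening: -0.002
grasp_force: 0.0
time_s: 38.7
eef_pos: [0.4564, 0.3209, 0.149]
eef_rot: [0.0, 0.629, 0.777, 0.001]
wrist_force: [-0.1, 0.4, 0.9]
opening: 0.004
grasp_force: 0.0
```

```bash
python3 -m pendant '[[0,0,-0.1,0,0,0],[0,0,-0.09,0,0,0],[0,0,-0.06,0,0,0],[0,0,-0.04,0,0,0],[0,0,0,0,0,0],[0.002,-0.01,0,0,0,0],[0.002,-0.01,0,0,0,0],[0.002,-0.01,0,0,0,0],[0.002,-0.009,0,0,0,0],[0,0,0,0,0,0]]' -1
python3 -m pendant '[[0.001,-0.004,0,0,0,0],[0.001,-0.004,0,0,0,0],[0.001,-0.003,0,0,0,0],[0.001,-0.003,0,0,0,0],[0,0,0,0,0,0],[0,0,0,0,0,0],[0,0,0,0,0,0],[0,0,0,0,0,0],[0,0,0,0,0,0],[0,0,0,0,0,0]]' -1
```

```text
time_s: 39.95
eef_pos: [0.4573, 0.3144, 0.0902]
eef_rot: [-0.0, 0.629, 0.778, 0.001]
wrist_force: [-0.8, 4.3, 0.1]
opening: -0.002
grasp_force: 2.2
time_s: 41.2
eef_pos: [0.4575, 0.314, 0.0903]
eef_rot: [-0.002, 0.628, 0.778, 0.002]
wrist_force: [-3.3, 13.7, -0.4]
opening: -0.001
grasp_force: 7.2
```

With 14 N from behind, the bolt doesn't advance either, so it is at its end stop. I'll back off, rise clear, check the jars and tray in the images, and hand in.

```bash
python3 -m pendant '[[-0.004,0.02,0,0,0,0],[-0.004,0.02,0,0,0,0],[0,0.01,0,0,0,0],[0,0,0.08,0,0,0],[0,0,0.15,0,0,0],[0,0,0.15,0,0,0],[0,0,0.15,0,0,0],[-0.1,-0.25,0,0,0,0],[-0.1,-0.25,0,0,0,0],[-0.1,-0.25,0,0,0,0]]' -1
python3 -m pendant '[[-0.1,-0.28,0,0,0,0],[-0.1,-0.28,0,0,0,0],[0,-0.28,0,0,0,0],[0,-0.28,0,0,0,0],[0,-0.28,0,0,0,0],[0,-0.28,0,0,0,0],[0,-0.28,0,0,0,0],[0,-0.28,0,0,0,0],[0,-0.28,0,0,0,0],[0,-0.28,0,0,0,0]]' -1
python3 -m pendant '[[0,-0.25,0,0,0,0],[0,-0.2,0,0,0,0],[0,-0.1,0,0,0,0],[0,0,0,0,0,0],[0,0,0,0,0,0],[0,0,0,0,0,0],[0,0,0,0,0,0],[0,0,0,0,0,0],[0,0,0,0,0,0],[0,0,0,0,0,0]]' -1
python3 - <<'E'
from h import *
t=camera("top"); im=t["color"]; g=cv2.cvtColor(im,cv2.COLOR_BGR2GRAY)
# jars: dark discs; expected top centres carried over (tray frame ~ same yaw), z .091
k=np.array([.4801,.1938])-np.array([.4823,-.1877])
g0=cv2.imread("pics/top0.png",0)
for j in((386.5,246.5),(407.5,267.3)):
    p=onz(t,*j,.047); q=np.array([*(p[:2]+k),.091]); u=proj(t,q)
    T=g0[int(j[1])-5:int(j[1])+6,int(j[0])-5:int(j[0])+6]; x,y=u.round().astype(int)
    r=cv2.matchTemplate(g[y-15:y+16,x-15:x+16],T,cv2.TM_CCOEFF_NORMED); _,m,_,l=cv2.minMaxLoc(r); print("jar expected",u.round(1),"found",l[0]-10+x,l[1]-10+y,round(m,2))
d=cv2.absdiff(im,cv2.imread("pics/top0.png")).max(2); d[215:320,110:285]=0; d[205:310,335:450]=0; d[300:]=0
print("changed elsewhere px",int((d>60).sum())); print(ctrl.get_obs()["time_s"])
E
```

```text
time_s: 42.45
eef_pos: [0.3962, 0.1694, 0.1971]
eef_rot: [0.001, 0.628, 0.778, 0.0]
wrist_force: [-0.2, -2.5, 0.8]
opening: -0.0
grasp_force: 0.0
time_s: 43.7
eef_pos: [0.3561, -0.3916, 0.1972]
eef_rot: [0.001, 0.629, 0.778, -0.0]
wrist_force: [0.9, 0.2, 0.8]
opening: 0.004
grasp_force: 0.0
time_s: 44.95
eef_pos: [0.3565, -0.4991, 0.1959]
eef_rot: [-0.0, 0.628, 0.778, 0.0]
wrist_force: [-0.6, -1.2, -0.4]
opening: 0.001
grasp_force: 0.0
jar expected [201.8 247.4] found 204 247 0.65
jar expected [221.8 269.2] found 219 259 0.65
changed elsewhere px 2326
45.0
```

```bash
python3 - <<'E'
from h import *
t=camera("top"); im=t["color"]; g=cv2.cvtColor(im,cv2.COLOR_BGR2GRAY); g0=cv2.imread("pics/top0.png",0)
d=cv2.absdiff(im,cv2.imread("pics/top0.png")).max(2); d[215:320,110:285]=0; d[205:310,335:450]=0; d[300:]=0
n,_,s,_=cv2.connectedComponentsWithStats((d>60).astype(np.uint8)); print([r.tolist() for r in s[1:] if r[4]>12])
def show(g,x,y,w,h): print("\n".join(f"{r} "+"".join("#" if v<85 else "+" if v<120 else "." for v in g[r,x:x+w]) for r in range(y,y+h)))
show(g0,345,220,100,80); print(); show(g,160,210,110,100)
E
```

```text
[[598, 259, 42, 41, 1255], [285, 275, 50, 25, 1070]]
220 ....................................................................................................
221 ....................................................................................................
222 ....................................................................................................
223 ....................................................................................................
224 ....................................................................................................
225 ...........................................................................++++.....................
226 ........................................................................++++###+....................
227 ....................................................................+++++######+....................
228 ................................................................++++####+++####+....................
229 .............................................................+++++###++++.++####+.................
[... 18153 characters left out ...]
+.........
304 .........+....................................................................+++++++++++++++++++++...........
305 ............................................................................++++++++++++++++++++++............
306 ..........................................................................+++++++++++++++++++.................
307 ........................................................................+++++++.+++++++++++...................
308 ....................................................................++++++++++++++++++++++....................
309 ....................................................................+++++++++++++++++++++.....................
```

Both jars stand as round discs at (204,247) and (223,272). The bolt nose interrupts the left rim at rows 259 to 270. The only other changes are the arm itself at the picture's right and lower edges. Handing in.

```bash
python3 -c "
from bench import ctrl
print(ctrl.hand_in())"
```

```text
the job is handed in; nothing more can be done
None
```

I set the jar tray on the lower tray with all four lugs home, both jars standing, and pushed the bolt over the rim to its stop, handing in at about 45 s; the bolt travelled about 28.4 mm of the stated 30 before it would go no further.

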